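# Clear the jammed vial feeder and close up the row

## Task

Two vials have jammed shoulder to shoulder in the funnel of the vial feeder. Ease one of the two straight back against the follower until the other is free and lead that one into the single-file lane, then push the follower up by its black post until the leading vial has snapped past the spring detent onto the stop of the pick nest and all three vials stand one behind the other without gaps, the follower's nose against the last. Be gentle with the glass (the nest's place varies: stop as soon as you feel the row is home), keep the vials standing on the deck, and leave the other things on the bench alone.

Things in the scene. Friction and masses are not known exactly. Their poses are not given: they have to be found in the camera images.
- feeder: fixed vial feeder: aluminium deck 334 x 92 mm with steel guides 8 mm thick. Origin on the bench under the centre line where the taper begins; x along the feed (follower to pick nest), y left of it, z up. Deck top z = 14 mm, guide tops z = 34 mm. Hopper x = -163 to 0 between guides at y = +-30; taper x = 0 to 22; then the lane, y = +-15.5, to x = 160 (mm).
- lane_mouth (a point): on the deck in the middle of the lane's entrance: x = 22, y = 0, z = 14 mm of the feeder. The guides taper from +-30 mm at x = 0 to +-15.5 mm here. Vials and guides slide on each other with friction about 0.25.
- lane_mid (a point): on the deck on the lane's centre line, at x = 85, y = 0, z = 14 mm of the feeder. Beyond it an aluminium pick nest sits like a saddle on the lane guides (top z = 52 mm), clamped by hand somewhere along 18 mm, not listed: its spring detent is at x = 101 to 119 mm, its black stop pad always 23.5 mm beyond the detent. It does not yield.
- detent (a joint): how far the detent's ball (13 mm diameter, reaches 8 mm into the lane from the -y side, 41 mm above the bench) is pressed in, m: 0 free, 0.005 as a vial passes, about 0.0026 while the lead vial is home on the pad. Passing it takes about 5 N along the lane (about 8 N at the follower with its drag); then the vial snaps forward.
- vial_left: amber glass vial with a white screw cap, upright; origin at the centre of its underside (on the deck). Body 28 mm diameter up to 42 mm, cap 22 mm diameter from 48 to 61 mm above the origin; about 45 g (varies); the glass bears 14 N. At the start on the +y side of the jammed pair: about 14 mm off the centre line, 1 to 2 mm before the taper, touching its guide and the other vial.
- vial_right: amber glass vial with a white screw cap, upright; origin at the centre of its underside (on the deck). Body 28 mm diameter up to 42 mm, cap 22 mm diameter from 48 to 61 mm above the origin; about 45 g (varies); the glass bears 14 N. At the start on the -y side of the jammed pair, mirrored to the other.
- vial_lead: amber glass vial with a white screw cap, upright; origin at the centre of its underside (on the deck). Body 28 mm diameter up to 42 mm, cap 22 mm diameter from 48 to 61 mm above the origin; about 45 g (varies); the glass bears 14 N. At the start alone in the lane (feeder x = 76 to 84 mm), short of the detent; home on the stop pad: x = 110 to 129 mm, 9.5 past the detent.
- follower (a joint): position of the follower along the feed, m: 0 where the nose face is at x = -15.5 mm of the feeder (touching the jammed pair), positive forward, range -0.042 to 0.080. Sliding drag about 2.5 N; it stays where it is left and gives way when a vial is pressed back against its nose.
- follower_nose (a point): middle of the front face of the follower's white nose, 34 mm above the bench. Nose 28 mm wide, 60 mm long, from 2 to 38 mm above the deck; it fits into the lane. The carriage behind it is 44 mm long, 85 mm wide, rides on the guides (top 41 mm above the bench) and must stay behind the taper.
- follower_grip (a point): on the axis of the follower's black square post (18 x 18 mm, 46 mm tall, faces along the feed), 15 mm below its top, 72 mm above the bench, 82 mm behind the nose's front face
- beaker_100: small clear beaker, 59 x 65 mm, 72 mm tall, standing on the bench; bystander; origin at the centre of its underside
- petri_dish: closed petri dish, 94 mm diameter, 14 mm tall; bystander; origin at the centre of its underside
- label_tape: roll of white label tape, 78 mm diameter, 19 mm tall, lying on the bench; bystander; origin at the centre of its underside

How it is judged (in metres and radians):
On the way, in this order (a step that is already met when the one before it is completed fails the run):
1. one vial of the jammed pair has been eased back by about 6 mm or more (x of any of vial_left, vial_right in the frame of feeder below -0.008 m), for 0.1 s.
2. the other one stands in the single-file lane (x of any of vial_left, vial_right in the frame of feeder above 0.022 m), for 0.1 s.
3. the lead vial rides over the detent's ball (value of joint detent above 0.0042 m), for 0.03 s.
At the end, for the whole second after the job is handed in: Lead vial past the detent and on the nest's stop pad (ball pressed in 1.2 to 3.8 mm, vial within 4 mm of the centre line); the other two behind it in the lane, single file, either order, gaps under 1.5 mm; follower's nose within 2 mm of the last; all upright on the deck, at rest (value of joint detent between 0.0012 and 0.0038 m and x of vial_lead in the frame of feeder between 0.108 and 0.132 m and y of vial_lead in the frame of feeder between -0.004 and 0.004 m and ((horizontal distance between vial_lead and vial_left below 0.0295 m and horizontal distance between vial_left and vial_right below 0.0295 m and horizontal distance between follower_nose and vial_right below 0.016 m and x of vial_right in the frame of feeder above 0.05 m) or (horizontal distance between vial_lead and vial_right below 0.0295 m and horizontal distance between vial_right and vial_left below 0.0295 m and horizontal distance between follower_nose and vial_left below 0.016 m and x of vial_left in the frame of feeder above 0.05 m)) and angle between each of vial_left, vial_right, vial_lead's own z axis and vertical below 0.08 rad and z of each of vial_left, vial_right, vial_lead in the frame of feeder below 0.017 m and linear speed of each of vial_left, vial_right, vial_lead below 0.01 m/s and velocity of joint follower below 0.01 m/s); the robot touches nothing.
It fails at once if the glass is overloaded: vials pressed against one another with more than 14 N, or a vial pressed by the fingers with more than 20 N (contact force between vial_left and vial_right above 14 N or contact force between any of vial_left, vial_right and vial_lead above 14 N or contact force between any of vial_left, vial_right, vial_lead and the fingers above 20 N).
It fails at once if a vial is tipped over or lifted off the deck (angle between any of vial_left, vial_right, vial_lead's own z axis and vertical above 0.35 rad or z of any of vial_left, vial_right, vial_lead in the frame of feeder above 0.026 m).
It fails at once if one of the bystanders (beaker, petri dish, tape roll) is moved by more than 15 mm (distance of any of beaker_100, petri_dish, label_tape from where it was at the start of the episode above 0.015 m).
It also fails if it takes over 59 s, if anything falls off the work surface, if the arm or the gripper's body presses on something with over 40 N, if the wrist force passes 120 N, or if a joint passes its speed limit or range.

## Robot

A 6-joint arm with a two-finger parallel gripper is mounted at the origin on a cart in front of the work surface, level with it; the furniture and walls round the work are solid. World frame = base frame: x ahead of the robot, y to its left, z up, the work surface at z = 0. Lengths are in mm, angles in degrees, forces in N, time in s.
With the tool pointing down it reaches from about 350 to 850 mm from the base axis. Payload 8.1 kg.
Tool frame: the origin (TCP) lies at the very end of the fingers, on their centre line; the grasp point (between the pads) lies 19 mm behind it (r.grip_point_offset is the distance from the TCP to the grasp point, in mm); z points along the fingers, y is the line along which they close (so a half turn about z gives the same grasp; the last joint's range is limited). The gripper opens to 85 mm and grips with 20 to 120 N. Pads are 22 mm wide; open, the fingers measure 114 mm over their backs; the gripper's body (76 mm by 85 mm) begins 54 mm behind the grasp point. The pads swing forward as they close: fully open they stand 13 mm farther back than shut.
Start: joints at [69.649, 7.471, 85.268, -0, 87.261, -4.893], TCP at [159.901, 578.305, 231.292] pointing down, gripper open.
Joint ranges: [-169.43, 169.43], [-51.17, 129.36], [1.28, 143.12], [-76.62, 256.62], [0, 156.53], [-152.29, 152.29]. Speed limits (degrees/s): [136.94, 136.94, 159.86, 180, 180, 180].

## Interface

Orientations are given as [roll, pitch, yaw] about the fixed x, y, z axes, in that order (R = Rz(yaw) Ry(pitch) Rx(roll)).
In Python, from bench import status, eyes, r gives the robot as it stands.
- The arm moves only by the shell command python3 -m handwheel 'ROWS' [FORCE]. ROWS is a JSON object whose one key "series" holds a list that holds one entry, the list of rows, each a list of 7 numbers: the shift along the tool's x, y, z in cm, then the turn, a rotation vector about the tool's x, y, z in rad, then the opening, from 0 (shut) to 1 (fully open). In form: {"series": [[[tx, ty, tz, rx, ry, rz, claw], ...]]}. A call has 1 to 12 rows; each row is the pose to reach, as a shift and turn from the pose commanded when the call began, along the tool's axes at that moment; what a row does not reach only later rows make up. A row lasts 1/8 s, in which the tool goes at most 62.5 mm and 10.7 degrees, less where a joint would pass 70% of its speed; a pose out of reach is approached as far as the arm can. A call with a gripper value outside its range is refused whole. The fingers move at their own pace and stop on an object; FORCE is the grip in N (left out, the last holds). Time passes only in rows, so rows that repeat a pose let the fingers close. It gives the time, the measured TCP pose, the force, the opening and the grip force at its end, in the units of the state.
- status.sense(): the state, without advancing time (a new reading comes with each control period).
- eyes.snapshot(name): name is "side" or "top" or "wrist"; returns a dict with "img" (420x560x3 uint8, red, green, blue), "mtx" (3x3 intrinsics, pixels), "k1" (the pictures are not rectified: a ray, as slopes to the right and down, at radius r is drawn at 1 + k1 r^2 times it, then the intrinsics apply), "R" (3x3) and "t" (3): a world point X has camera coordinates R X + t. Camera axes: x right, y down, z forward; pixel columns grow to the right and rows downward; lengths in mm; the calibration is good to about 2 mm. A picture is of the moment at which its call begins. There is no depth.
- r.hand_in(): hands the job in; it is judged then, once.
The state is a dict: "time": time; "joint_pos": joint angles; "qd": joint speeds; "joint_efforts": joint torques, N m; "tool_pos": TCP position; "tcp_rot": TCP orientation; "ft_force": force on the tool from outside, world axes, zero at the start; "wrist_torque": the same for the moment, N m; "finger_gap": finger opening in mm; "grip_force": force on a finger pad.
Only numpy, scipy, OpenCV 4.12 (cv2) and the standard library are available. Lean on these libraries where they do the work, as an engineer would, in place of code of your own. Each camera call takes 0.05 s, during which the arm holds its last target. There are 200 camera calls.

## Working session

There is one attempt and no reset: what is moved stays moved. The work goes in short steps, Python scripts to look and compute and a shell command to move; the robot and the scene stay as the last step left them, time stands still between calls to the robot, and variables do not carry over. Pictures are saved under pics/ and viewed, at most 10 in all, crops included, and the job is handed in when it is done.

```bash
ls; mkdir -p pics
python3 - <<'E'
from bench import status, eyes, r
import cv2,numpy as np
print(status.sense())
for n in ["side","top"]:
    s=eyes.snapshot(n); cv2.imwrite(f"pics/{n}0.png",s["img"][:,:,::-1]); np.save(f"{n}0.npy",s,allow_pickle=True)
    print(n,s["mtx"],s["k1"],s["R"],s["t"], -s["R"].T@s["t"])
E
```

```text
pics
{'time': 0.0, 'joint_pos': array([ 6.96494511e+01,  7.51389033e+00,  8.53325616e+01, -5.95434457e-05,
        8.72614634e+01, -4.89356047e+00]), 'qd': array([-0.03889705, -0.0335825 ,  0.11625301,  0.01723762, -0.00566916,
        0.05511744]), 'joint_efforts': array([-3.23936465e-04, -5.69392061e+01, -5.00551558e+01, -3.83915203e-04,
        1.52707152e-02, -2.05384407e-05]), 'tool_pos': array([159.69305161, 577.76431303, 230.22567585]), 'tcp_rot': array([-1.79892473e+02, -9.14645436e-03,  1.64543006e+02]), 'ft_force': array([-0.50271658, -0.36508258, -0.04869323]), 'wrist_torque': array([ 0.03627067, -0.00795709,  0.02855991]), 'grip_force': 0.0, 'finger_gap': 85.45854653456244}
side [[546.6184503    0.         271.54330224]
 [  0.         546.6184503  207.82380758]
 [  0.           0.           1.        ]] -0.04431431367619516 [[-0.98709765 -0.15927335 -0.01643878]
 [-0.09491626  0.66472693 -0.7410324 ]
 [ 0.12895402 -0.72991103 -0.67126802]] [ 484.24301453  130.21888217 1245.79118695] [329.70525242 899.88373353 940.71656121]
top [[425.4674792    0.         282.84606601]
 [  0.         425.4674792  214.92461452]
 [  0.           0.           1.        ]] -0.05284204130304706 [[ 0.01730186 -0.99983767  0.00502826]
 [-0.99731467 -0.0176157  -0.07108543]
 [ 0.07116247 -0.00378485 -0.99745756]] [ -58.16268408  531.85475303 1225.76744202] [ 444.20422883  -44.14490899 1260.75058126]
```

View pics/side0.png

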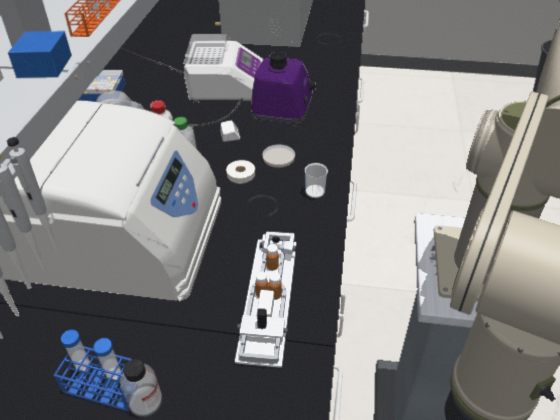

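View pics/top0.png

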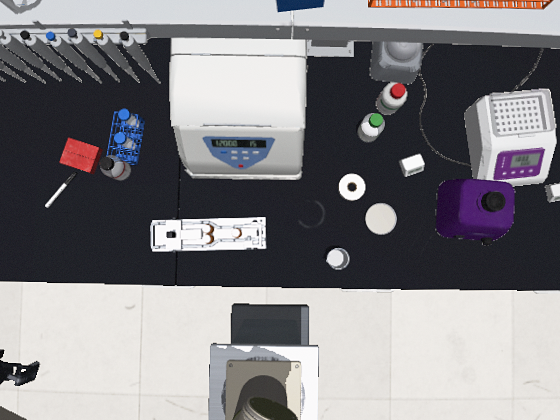

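Top view: feeder from about (150,235) to (266,235), with the post at (171,235), the jammed caps near (208,235) and the nest at about (255,235). The feed runs to image right, roughly world −y. In the side view, the post is at (262,317), the jammed vials at (262/275,285) and the lead vial at (272,258). Next I'll get a coarse pose so I can place the wrist camera.

```bash
cat > h.py <<'E'
import numpy as np,cv2
def load(f): return np.load(f,allow_pickle=True).item()
def ray(s,u,v):
    K=s["mtx"]; p=np.array([[[u,v]]],float)
    n=cv2.undistortPoints(p,K,np.array([s["k1"],0,0,0,0.]))[0,0]
    d=s["R"].T@np.array([n[0],n[1],1]); return -s["R"].T@s["t"],d/np.linalg.norm(d)
def plane(s,u,v,z):
    o,d=ray(s,u,v); return o+d*(z-o[2])/d[2]
def tri(L):
    A=np.zeros((3,3));b=np.zeros(3)
    for s,u,v in L:
        o,d=ray(s,u,v);M=np.eye(3)-np.outer(d,d);A+=M;b+=M@o
    x=np.linalg.solve(A,b); return x,[round(float(np.linalg.norm(np.cross(x-ray(s,u,v)[0],ray(s,u,v)[1]))),1) for s,u,v in L]
def proj(s,X):
    rv=cv2.Rodrigues(s["R"])[0]
    return cv2.projectPoints(np.array([X],float),rv,s["t"],s["mtx"],np.array([s["k1"],0,0,0,0.]))[0][0,0]
E
python3 - <<'E'
from h import *
s=load("top0.npy");g=cv2.cvtColor(s["img"],cv2.COLOR_RGB2GRAY)
m=(g>70).astype(np.uint8);m[:, :140]=0;m[:,275:]=0;m[:205]=0;m[262:]=0
c=max(cv2.findContours(m,0,1)[0],key=cv2.contourArea);R=cv2.minAreaRect(c);print(R)
B=[plane(s,*p,24) for p in cv2.boxPoints(R)];print(np.round(B,1))
print(np.linalg.norm(B[0]-B[1]),np.linalg.norm(B[1]-B[2]))
t=load("side0.npy")
print(tri([(s,171,235),(t,262,312)]))
E
```

```text
((207.72354125976562, 233.66529846191406), (33.01456832885742, 115.96549987792969), 88.60282135009766)
[[514.8 341.1  24. ]
 [529.1   2.3  24. ]
 [433.3  -2.   24. ]
 [418.8 335.1  24. ]]
339.1665308678042 95.92611246124157
(array([466.47034812, 261.92092171,  77.13000394]), [0.6, 0.6])
```

Run:
```python
from bench import eyes
s=eyes.snapshot("wrist");import numpy as np
from bench import status
q=status.sense();c=-s["R"].T@s["t"];print(c,s["R"],s["mtx"],q["tool_pos"])
```

```text
[ 83.79934871 599.39197759 374.40640627] [[ 0.26712409  0.96365816 -0.00277062]
 [ 0.91730387 -0.25339166  0.30715838]
 [ 0.29529363 -0.0845909  -0.95165438]] [[293.11325901   0.         276.64247391]
 [  0.         293.11325901 208.89146523]
 [  0.           0.           1.        ]] [159.76364574 577.88498432 230.44755724]
```

```bash
python3 -m handwheel '{"series": [[[-10,-8,0,0,0,-0.08,0.4],[-20,-15,0,0,0,-0.16,0.2],[-30,-23,1,0,0,-0.24,0],[-41,-31,2,0,0,-0.312,0],[-41,-31,2,0,0,-0.312,0],[-41,-31,2,0,0,-0.312,0],[-41,-31,2,0,0,-0.312,0],[-41,-31,2,0,0,-0.312,0],[-41,-31,2,0,0,-0.312,0],[-41,-31,2,0,0,-0.312,0],[-41,-31,2,0,0,-0.312,0],[-41,-31,2,0,0,-0.312,0]]]}'
python3 - <<'E'
from bench import status, eyes
import cv2,numpy as np
print(status.sense()["tool_pos"],status.sense()["tcp_rot"],status.sense()["finger_gap"])
s=eyes.snapshot("wrist"); cv2.imwrite("pics/w1.png",s["img"][:,:,::-1]); np.save("w1.npy",s,allow_pickle=True)
print(-s["R"].T@s["t"])
E
```

```text
time: 1.65
tool_pos: [471.7, 171.6, 211.4]
tcp_rot: [180.0, 0.0, -177.5]
ft_force: [-0.7, -0.3, 0.3]
finger_gap: -0.2
grip_force: 0.0
[471.74700952 171.59327686 211.41549585] [ 1.79983354e+02  2.80586368e-03 -1.77456989e+02] -0.22479549867232373
[392.96846465 168.42025921 355.46545069]
```

View pics/w1.png

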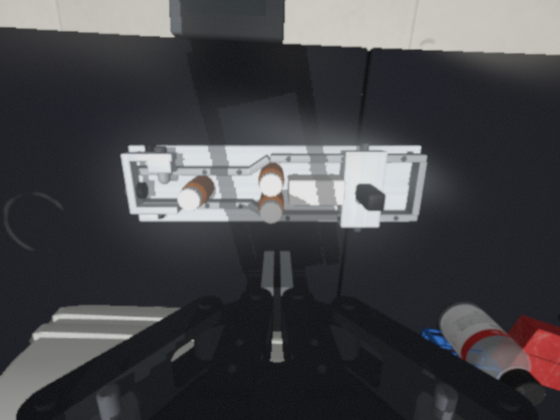

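Wrist view: lead cap at (189,199), jammed caps at (271,184) and (270,209), post top at about (368,190). Fingers shut, with tips at about (277,255). I'll take a second, shifted view to triangulate.

```bash
python3 -m handwheel '{"series": [[[3,-4,0,0,0,0,0],[6,-8,0,0,0,0,0],[6,-8,0,0,0,0,0],[6,-8,0,0,0,0,0]]]}'
python3 - <<'E'
from bench import status, eyes
import cv2,numpy as np
s=eyes.snapshot("wrist"); np.save("w2.npy",s,allow_pickle=True)
print(-s["R"].T@s["t"])
a=np.load("w1.npy",allow_pickle=True).item()
import h
X=h.plane(a,271,184,75);u,v=h.proj(s,X);print(u,v)
y0=int(v)-48;x0=int(u)-150
print("w2 crop origin",x0,y0)
A=cv2.resize(a["img"][138:232,120:387],None,fx=3,fy=3,interpolation=2)
B=cv2.resize(s["img"][y0:y0+94,x0:x0+267],None,fx=3,fy=3,interpolation=2)
cv2.imwrite("pics/c1.png",np.vstack([A[:,:800],B[:,:800]])[:,:,::-1])
E
```

```text
time: 2.2
tool_pos: [416.1, 88.4, 211.8]
tcp_rot: [180.0, 0.1, -177.6]
ft_force: [-0.1, -0.5, -0.4]
finger_gap: -0.1
grip_force: 0.0
[337.13853185  85.3365258  355.70806604]
348.9681836914815 239.2484553378079
w2 crop origin 198 191
```

View pics/c1.png

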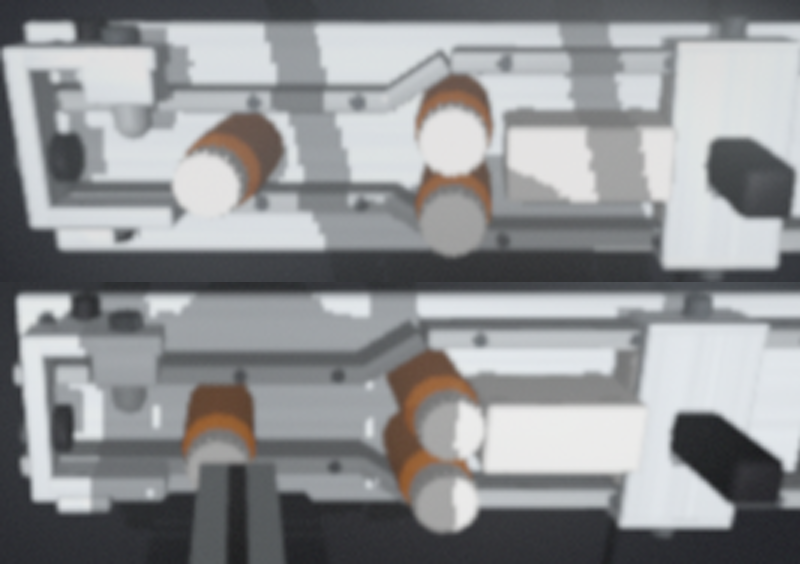

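Upper crop (wrist 1): caps right (452,142), left (452,220), lead (206,184), post top (768,190). Lower crop (wrist 2): right (451,429), left (445,500), post top (752,475); the lead cap is hidden behind the fingers.

```bash
cat >> h.py <<'E'
def c1(u,v): return (load("w1.npy"),(u+.5)/3-.5+120,(v+.5)/3-.5+138)
def c2(u,v): return (load("w2.npy"),(u+.5)/3-.5+198,(v-282+.5)/3-.5+191)
E
python3 - <<'E'
from h import *
P=lambda n,x:print(n,np.round(x,1))
P("right",tri([c1(452,142),c2(451,429)])[0]);P("left",tri([c1(452,220),c2(445,500)])[0])
P("post",tri([c1(768,190),c2(752,475)])[0])
for n,a,b,z in [("R",(452,142),(451,429),75),("L",(452,220),(445,500),75),("post",(768,190),(752,475),87)]:
    P(n+"@z",[plane(*c1(*a),z),plane(*c2(*b),z)])
P("lead",plane(*c1(206,184),75))
for n,q in [("Rguide inner",[(180,111),(385,110)]),("Lguide inner",[(300,194),(385,194)]),("taper L mouth/R mouth",[(390,194),(387,109)])]:
    P(n,[plane(*c1(*p),34) for p in q])
# long edges: fit lines to deck edge in w1 by threshold
a=load("w1.npy");g=cv2.GaussianBlur(cv2.cvtColor(a["img"],cv2.COLOR_RGB2GRAY),(3,3),0).astype(float)
pts=[]
for u in range(165,330,5):
    col=g[125:160,u];d=np.diff(col);i=int(np.argmax(d));
    pts.append(plane(a,u,125+i+.5,14)[:2])
vx,vy,x0,y0=cv2.fitLine(np.array(pts,np.float32),cv2.DIST_HUBER,0,.01,.01).ravel();print("deck near edge (y=-46)",vx,vy,x0,y0,np.degrees(np.arctan2(vy,vx)))
E
```

```text
right [459.3 164.9  73.4]
left [486.2 165.8  74.6]
post [469.3 268.5  79.8]
R@z [[459.1 164.9  75. ]
 [458.6 164.6  75. ]]
L@z [[485.9 165.9  75. ]
 [486.1 165.6  75. ]]
post@z [[467.5 265.8  87. ]
 [465.7 263.8  87. ]]
lead [476.9  84.1  75. ]
Rguide inner [[461.5  63.5  34. ]
 [457.7 139.2  34. ]]
Lguide inner [[491.6 107.3  34. ]
 [490.2 139.6  34. ]]
taper L mouth/R mouth [[490.1 141.5  34. ]
 [457.3 139.9  34. ]]
deck near edge (y=-46) 0.036830634 -0.9993215 427.42352 151.79636 -87.889275
```

Positions agree: the cap tops triangulate to z≈74 (75 expected) and the pair is 27 mm apart. Feeder origin is about (472.5,163.7) with feed direction (0.037,−0.999). The lead is at feeder x≈80. Now moving the shut fingers in front of vial_left.

```bash
python3 -m handwheel '{"series": [[[-4,2,0,0,0,0,0],[-7.4,3.8,3,0,0,0,0],[-7.4,3.8,8,0,0,0,0],[-7.4,3.8,12,0,0,0,0],[-7.4,3.8,14,0,0,0,0],[-7.4,3.8,16,0,0,0,0],[-7.4,3.8,17,0,0,0,0],[-7.4,3.8,17,0,0,0,0]]]}'
python3 - <<'E'
from bench import status, eyes
import cv2,numpy as np
print(np.round(status.sense()["ft_force"],2))
s=eyes.snapshot("wrist"); np.save("w3.npy",s,allow_pickle=True)
cv2.imwrite("pics/w3.png",s["img"][:,:,::-1])
E
```

```text
time: 3.25
tool_pos: [487.8, 129.4, 40.6]
tcp_rot: [-180.0, -0.1, -177.5]
ft_force: [0.1, 0.2, 0.2]
finger_gap: 0.3
grip_force: 0.0
[0.14 0.21 0.21]
```

View pics/w3.png

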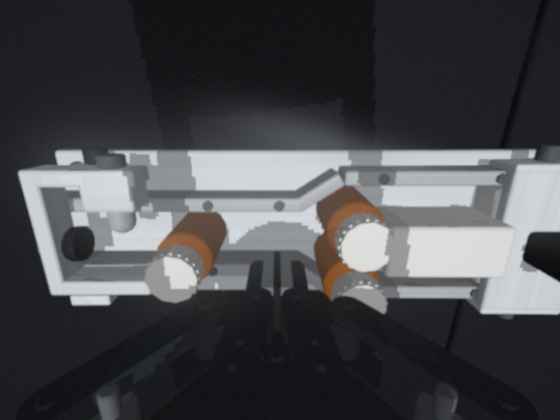

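The fingers (tips about (255–300,262)) stand between the lead and the pair, in front of vial_left's body. Pushing back gently.

```bash
python3 -m handwheel '{"series": [[[0,0.3,0,0,0,0,0],[0,0.6,0,0,0,0,0],[0,0.9,0,0,0,0,0],[0,1.2,0,0,0,0,0],[0,1.5,0,0,0,0,0],[0,1.7,0,0,0,0,0],[0,1.9,0,0,0,0,0],[0,2.1,0,0,0,0,0]]]}'; python3 -m handwheel '{"series": [[[0,0.2,0,0,0,0,0],[0,0.4,0,0,0,0,0],[0,0.6,0,0,0,0,0],[0,0.6,0,0,0,0,0]]]}'
python3 - <<'E'
from bench import status, eyes
import cv2,numpy as np
s=eyes.snapshot("wrist"); np.save("w4.npy",s,allow_pickle=True)
cv2.imwrite("pics/w4.png",s["img"][:,:,::-1])
E
```

```text
time: 4.3
tool_pos: [487.4, 149.8, 41.3]
tcp_rot: [-180.0, 0.0, -177.6]
ft_force: [0.7, -4.3, 1.5]
finger_gap: -0.3
grip_force: 1.6
time: 4.8
tool_pos: [487.0, 156.1, 41.3]
tcp_rot: [180.0, -0.0, -177.6]
ft_force: [-0.6, -1.9, 0.5]
finger_gap: -0.1
grip_force: 1.0
```

View pics/w4.png

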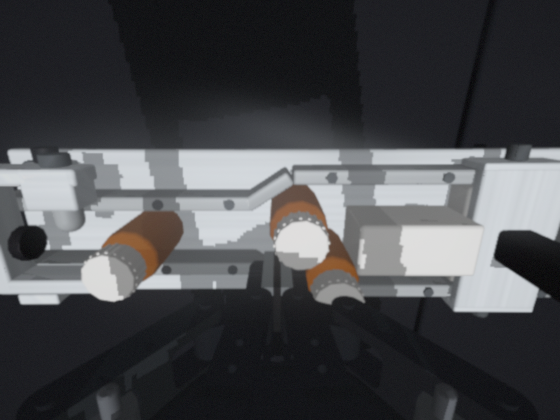

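vial_left has moved back with the nose (left cap about (338,297), right cap (301,245), nose face about x=350), and the drag is a few N. Continuing back.

```bash
python3 - <<'E'
from h import *
O=np.array([472.5,163.7]);f=np.array([.037,-.9993]);l=np.array([.9993,.037])
F=lambda X:np.round([(X[:2]-O)@f,(X[:2]-O)@l],1)
s=load("w4.npy")
for n,u,v in [("R",301,245),("L",337,297),("lead",110,276)]: print(n,F(plane(s,u,v,75)))
print("tcp",F(np.array([487,156.1])),"nose",F(plane(s,347,235,52)))
E
python3 -m handwheel '{"series": [[[0,0.3,0,0,0,0,0],[0,0.6,0,0,0,0,0],[0,0.9,0,0,0,0,0],[0,1.2,0,0,0,0,0],[0,1.5,0,0,0,0,0],[0,1.7,0,0,0,0,0],[0,1.7,0,0,0,0,0]]]}'
```

```text
R [ -1.9 -13.4]
L [-18.4  11.3]
lead [78.8  1.3]
tcp [ 8.1 14.2] nose [-26.5  -8.3]
time: 5.72
tool_pos: [486.3, 173.1, 41.3]
tcp_rot: [180.0, -0.0, -177.6]
ft_force: [-0.1, -1.8, 0.7]
finger_gap: -0.3
grip_force: 0.8
```

Left is eased back to about x=−35 and the right one is free. Next: retreat, rise, cross over to vial_right with the fingers partly open, descend fore and aft of it, then look.

```bash
python3 -m handwheel '{"series": [[[0,-0.4,0,0,0,0,0],[0,-0.7,-2,0,0,0,0],[0,-0.75,-6,0,0,0,0],[1.5,-0.75,-6,0,0,0,0.45],[2.9,-0.75,-6,0,0,0,0.45],[2.9,-0.75,-6,0,0,0,0.45],[2.9,-0.75,-6,0,0,0,0.45],[2.9,-0.75,-4.5,0,0,0,0.45]]]}'
python3 - <<'E'
from bench import status, eyes
import cv2,numpy as np
from h import *
s=eyes.snapshot("wrist"); np.save("w5.npy",s,allow_pickle=True)
cv2.imwrite("pics/w5.png",s["img"][:,:,::-1])
E
```

```text
time: 6.72
tool_pos: [459.0, 164.4, 86.8]
tcp_rot: [180.0, 0.1, -177.6]
ft_force: [0.3, -0.6, 0.1]
finger_gap: 38.3
grip_force: 0.0
```

View pics/w5.png

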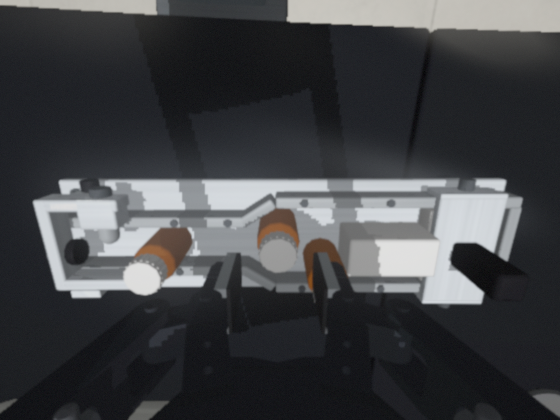

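Finger gap (columns 238–320) straddles vial_right (cap (278,253)); vial_left and the nose are clear behind. Descending, then narrowing without gripping.

```bash
python3 -m handwheel '{"series": [[[0,0,1,0,0,0,0.45],[0,0,2,0,0,0,0.45],[0,0,3,0,0,0,0.45],[0,0,4,0,0,0,0.45],[0,0,4.7,0,0,0,0.45],[0,0,4.7,0,0,0,0.45],[0,0,4.7,0,0,0,0.42],[0,0,4.7,0,0,0,0.39],[0,0,4.7,0,0,0,0.38],[0,0,4.7,0,0,0,0.38]]]}'
```

```text
time: 8.02
tool_pos: [457.8, 164.2, 39.5]
tcp_rot: [180.0, 0.0, -177.6]
ft_force: [0.6, -0.2, 0.2]
finger_gap: 31.6
grip_force: 0.0
```

```bash
python3 -m handwheel '{"series": [[[0,-0.2,0,0,0,0,0.38],[-0.12,-0.45,0,0,0,0,0.38],[-0.28,-0.7,0,0,0,0,0.38],[-0.44,-0.95,0,0,0,0,0.38],[-0.6,-1.2,0,0,0,0,0.38],[-0.76,-1.45,0,0,0,0,0.38],[-0.92,-1.7,0,0,0,0,0.38],[-1.1,-1.95,0,0,0,0,0.38],[-1.25,-2.2,0,0,0,0,0.38],[-1.35,-2.45,0,0,0,0,0.38],[-1.4,-2.7,0,0,0,0,0.38],[-1.4,-2.95,0,0,0,0,0.38]]]}';  python3 - <<'E'
from bench import status, eyes
import cv2,numpy as np
s=eyes.snapshot("wrist"); np.save("w6.npy",s,allow_pickle=True)
cv2.imwrite("pics/w6.png",s["img"][:,:,::-1])
E
```

```text
time: 9.52
tool_pos: [472.9, 135.0, 39.3]
tcp_rot: [-180.0, -0.0, -177.6]
ft_force: [-0.6, 1.0, 0.2]
finger_gap: 32.4
grip_force: 0.1
```

View pics/w6.png

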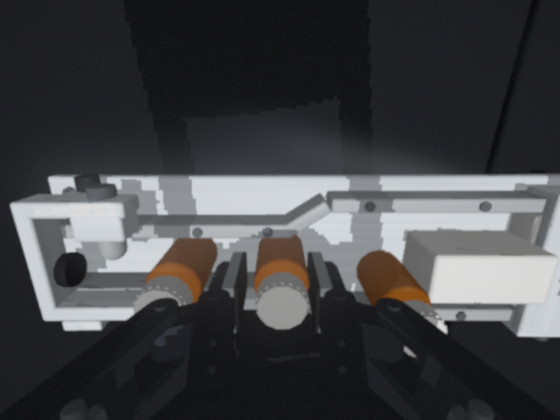

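vial_right (cap (284,305)) is upright between the fingers at the lane mouth, with the left one behind at (428,330). Checking positions.

Run:
```python
from h import *
O=np.array([472.5,163.7]);f=np.array([.037,-.9993]);l=np.array([.9993,.037])
F=lambda X:np.round([(X[:2]-O)@f,(X[:2]-O)@l],1)
s=load("w6.npy")
for n,u,v in [("R",284,306),("L",428,332),("lead",165,303)]: print(n,F(plane(s,u,v,75)))
print("tcp",F(np.array([472.9,135])),"nose",F(plane(s,410,265,52)))
```

```text
R [25.3 -0.3]
L [-39.   12.7]
lead [76.6 -1.7]
tcp [28.7 -0.7] nose [-38.1  -8. ]
```

```bash
python3 -m handwheel '{"series": [[[0,-0.15,0,0,0,0,0.38],[0,-0.3,0,0,0,0,0.38],[0,-0.3,0,0,0,0,0.38],[0,-0.1,0,0,0,0,0.38],[0,-0.1,-3,0,0,0,0.38],[0,-0.1,-6,0,0,0,0.38],[-1,3,-10,0,0,0,0],[-2,8,-10,0,0,0,0],[-3.3,13,-10,0,0,0,0],[-3.3,14.7,-10,0,0,0,0],[-3.3,14.7,-10,0,0,0,0],[-3.3,14.7,-10,0,0,0,0]]]}';  python3 - <<'E'
from bench import status, eyes
import cv2,numpy as np
s=eyes.snapshot("wrist"); np.save("w7.npy",s,allow_pickle=True)
E
python3 -m handwheel '{"series": [[[1.5,-2.5,0,0,0,0,0],[3,-5,0,0,0,0,0],[3,-5,0,0,0,0,0],[3,-5,0,0,0,0,0]]]}';  python3 - <<'E'
from bench import status, eyes
import cv2,numpy as np
s=eyes.snapshot("wrist"); np.save("w8.npy",s,allow_pickle=True)
a=np.load("w7.npy",allow_pickle=True).item()
A=cv2.resize(a["img"],(400,300));B=cv2.resize(s["img"],(400,300))
A=a["img"][:,0:400];B=s["img"][:,0:400]
cv2.imwrite("pics/c78.png",np.hstack([a["img"][:,130:530],s["img"][:,130:530]])[:,:,::-1])
E
```

```text
time: 11.08
tool_pos: [499.4, 282.3, 139.0]
tcp_rot: [-180.0, -0.0, -177.6]
ft_force: [-0.4, 0.2, 0.3]
finger_gap: -0.4
grip_force: 0.0
time: 11.62
tool_pos: [472.3, 231.8, 139.7]
tcp_rot: [180.0, 0.1, -177.7]
ft_force: [-0.1, 0.3, -0.7]
finger_gap: -0.1
grip_force: 0.0
```

View pics/c78.png

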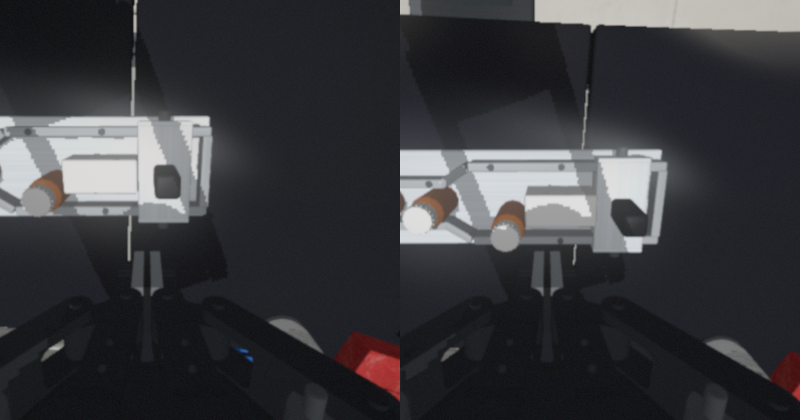

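Left panel (wrist 7, columns offset by 130): post blob about (153–181,165–198), vial_left cap (40,201), nose front edge at about column 63. The right panel shows vial_right (cap (21,219)) in the lane mouth and vial_left (105,236). Extracting the numbers by mask.

Run:
```python
from h import *
O=np.array([472.5,163.7]);f=np.array([.037,-.9993]);l=np.array([.9993,.037])
F=lambda X:np.round([(X[:2]-O)@f,(X[:2]-O)@l],1)
a,b=load("w7.npy"),load("w8.npy")
cor=[]
for s,(x0,y0,x1,y1) in [(a,(276,150,316,206)),(b,(336,188,383,240))]:
    g=cv2.cvtColor(s["img"],cv2.COLOR_RGB2GRAY)
    m=np.zeros_like(g);m[y0:y1,x0:x1]=(g[y0:y1,x0:x1]<75)
    c=max(cv2.findContours(m,0,1)[0],key=cv2.contourArea)[:,0,:]
    print(cv2.boundingRect(c),cv2.contourArea(c))
    far=c[np.argmax(c.sum(1))];fl=c[np.argmax(c[:,1]-c[:,0])]; cor.append((far,fl));print("far-right",far,"far-left",fl)
for i in (0,1):
    X,e=tri([(a,*cor[0][i]),(b,*cor[1][i])]);print(np.round(X,1),e,F(X),F(plane(a,*cor[0][i],87)),F(plane(b,*cor[1][i],87)))
print("L",F(plane(a,170,201,75)),F(plane(b,235,236,75)),tri([(a,170,201),(b,235,236)])[0],"R",F(plane(b,151,219,75)))
print("nose front",F(plane(a,193,180,52)),F(plane(b,256,215,52)))
```

```text
(291, 167, 19, 31) 198.0
far-right [307 196] far-left [292 196]
(342, 200, 37, 36) 972.5
far-right [374 235] far-left [352 233]
[473.2 302.1  88.6] [0.1, 0.1] [-138.3    5.9] [-138.5    6.2] [-138.8    6.7]
[480.2 292.8  67.3] [1.0, 1.0] [-128.7   12.5] [-128.1    6.2] [-122.8    5.2]
L [-38.8  13.8] [-36.2  13. ] [488.2124561  199.08247364  64.93222356] R [26.6 -0.8]
nose front [-50.3   2.9] [-51.    3.8]
```

Post top corner at z=88.6 (87 expected), so its rear face is at x≈−141; nose −50.5, left −36.5, right +26.6, all consistent. Going behind the post.

```bash
python3 -m handwheel '{"series": [[[0.1,5,0,0,0,0,0],[0.2,9.7,0,0,0,0,0],[0.2,9.7,2,0,0,0,0],[0.2,9.7,5,0,0,0,0],[0.2,9.7,7,0,0,0,0],[0.2,9.7,8,0,0,0,0],[0.2,9.7,8,0,0,0,0],[0.2,9.7,8,0,0,0,0]]]}' && python3 -m handwheel '{"series": [[[0,-0.4,0,0,0,0,0],[0,-0.8,0,0,0,0,0],[0,-1.1,0,0,0,0,0],[0,-1.3,0,0,0,0,0],[0,-1.5,0,0,0,0,0],[0,-1.7,0,0,0,0,0],[0,-1.9,0,0,0,0,0]]]}'
```

```text
time: 12.68
tool_pos: [466.6, 329.4, 60.4]
tcp_rot: [180.0, 0.1, -177.6]
ft_force: [0.0, 0.7, 0.4]
finger_gap: 0.0
grip_force: 0.0
time: 13.55
tool_pos: [466.7, 310.1, 59.5]
tcp_rot: [180.0, 0.0, -177.6]
ft_force: [0.2, 2.2, 0.7]
finger_gap: 0.0
grip_force: 1.4
```

Contact (drag about 2 N). Pushing.

```bash
python3 -m handwheel '{"series": [[[0,-0.25,0,0,0,0,0],[0,-0.5,0,0,0,0,0],[0,-0.75,0,0,0,0,0],[0,-1.0,0,0,0,0,0],[0,-1.25,0,0,0,0,0],[0,-1.5,0,0,0,0,0],[0,-1.75,0,0,0,0,0],[0,-2.0,0,0,0,0,0]]]}' ; python3 -m handwheel '{"series": [[[0,-0.25,0,0,0,0,0],[0,-0.5,0,0,0,0,0],[0,-0.75,0,0,0,0,0],[0,-1.0,0,0,0,0,0],[0,-1.25,0,0,0,0,0],[0,-1.5,0,0,0,0,0],[0,-1.75,0,0,0,0,0],[0,-2.0,0,0,0,0,0]]]}'
python3 - <<'E'
from bench import status, eyes
import cv2,numpy as np
s=eyes.snapshot("wrist"); np.save("w9.npy",s,allow_pickle=True)
s=eyes.snapshot("side"); np.save("s9.npy",s,allow_pickle=True)
s=eyes.snapshot("top"); np.save("t9.npy",s,allow_pickle=True)
E
```

```text
time: 14.55
tool_pos: [467.4, 290.0, 59.3]
tcp_rot: [180.0, 0.0, -177.6]
ft_force: [0.9, 2.3, 0.2]
finger_gap: 0.2
grip_force: 1.4
time: 15.55
tool_pos: [468.2, 270.0, 59.3]
tcp_rot: [-180.0, 0.0, -177.6]
ft_force: [1.2, 3.1, 1.0]
finger_gap: 0.0
grip_force: 1.7
```

```bash
python3 -m handwheel '{"series": [[[0,-0.2,0,0,0,0,0],[0,-0.4,0,0,0,0,0],[0,-0.6,0,0,0,0,0],[0,-0.8,0,0,0,0,0],[0,-1.0,0,0,0,0,0]]]}' ; python3 -m handwheel '{"series": [[[0,-0.2,0,0,0,0,0],[0,-0.4,0,0,0,0,0],[0,-0.6,0,0,0,0,0],[0,-0.8,0,0,0,0,0],[0,-1.0,0,0,0,0,0]]]}'
python3 - <<'E'
from bench import status, eyes
from h import *
O=np.array([472.5,163.7]);f=np.array([.037,-.9993]);l=np.array([.9993,.037])
F=lambda X:np.round([(X[:2]-O)@f,(X[:2]-O)@l],1)
s=eyes.snapshot("side"); np.save("s10.npy",s,allow_pickle=True)
h=cv2.cvtColor(s["img"],cv2.COLOR_RGB2HSV);m=cv2.inRange(h,(5,120,40),(20,255,255));m[:230]=0;m[300:]=0;m[:,:240]=0;m[:,300:]=0
n,_,st,ce=cv2.connectedComponentsWithStats(m)
for i in range(1,n):
    if st[i,4]>8: print(st[i],F(plane(s,*ce[i],38)))
E
```

```text
time: 16.32
tool_pos: [468.4, 260.0, 59.1]
tcp_rot: [-180.0, -0.0, -177.6]
ft_force: [0.2, 3.5, -0.6]
finger_gap: 0.0
grip_force: 1.5
time: 16.95
tool_pos: [469.0, 250.0, 59.2]
tcp_rot: [-180.0, -0.0, -177.6]
ft_force: [-2.5, 3.8, -0.5]
finger_gap: 0.1
grip_force: 1.5
```

```bash
cat > amber.py <<'E'
from bench import status, eyes
from h import *
O=np.array([472.5,163.7]);f=np.array([.037,-.9993]);l=np.array([.9993,.037])
F=lambda X:np.round([(X[:2]-O)@f,(X[:2]-O)@l],1)
s=eyes.snapshot("wrist"); np.save("wl.npy",s,allow_pickle=True)
h=cv2.cvtColor(s["img"],cv2.COLOR_RGB2HSV);m=cv2.inRange(h,(5,110,40),(20,255,255))
n,_,st,ce=cv2.connectedComponentsWithStats(m)
for i in range(1,n):
    if st[i,4]>30: print(st[i],F(plane(s,*ce[i],38)))
E
python3 amber.py
```

```text
[   0  225   95   61 3400] [52.7 -1.9]
```

Run:
```python
from h import *
O=np.array([472.5,163.7]);f=np.array([.037,-.9993]);l=np.array([.9993,.037])
F=lambda X:np.round([(X[:2]-O)@f,(X[:2]-O)@l],1)
s=load("wl.npy");h=cv2.cvtColor(s["img"],cv2.COLOR_RGB2HSV);m=cv2.inRange(h,(5,110,40),(20,255,255))
for u in range(0,96,6):
    v=np.where(m[:,u])[0]
    if len(v): print(u,v.min(),v.max(),len(v),F(plane(s,u,v.min(),14)),F(plane(s,u,v.max(),56)))
```

```text
0 225 251 27 [102.3  -5.7] [64.7 -6.8]
6 225 254 30 [98.3 -5.7] [62. -5.]
12 225 258 34 [94.3 -5.7] [59.4 -2.5]
18 225 265 41 [90.3 -5.7] [57.3  1.8]
24 225 262 38 [86.3 -5.7] [53.6 -0.1]
30 225 258 34 [82.3 -5.7] [49.8 -2.5]
36 225 255 31 [78.3 -5.7] [46.1 -4.4]
42 225 254 30 [74.3 -5.8] [42.7 -5. ]
48 225 253 29 [70.3 -5.8] [39.3 -5.6]
54 225 254 30 [66.2 -5.8] [36.2 -5. ]
60 225 256 32 [62.2 -5.8] [33.3 -3.8]
66 225 260 36 [58.1 -5.8] [30.5 -1.3]
72 226 285 46 [54.3 -5.1] [30.5 14.6]
78 228 283 56 [50.5 -3.6] [26.9 13.3]
84 227 278 52 [46.3 -4.4] [22.9 10. ]
90 227 274 30 [42.2 -4.4] [19.   7.5]
```

The row appears single file in the lane. Pushing on in finer steps, watching the force.

```bash
for i in 1 ; do python3 -m handwheel '{"series": [[[0,-0.15,0,0,0,0,0],[0,-0.3,0,0,0,0,0],[0,-0.45,0,0,0,0,0],[0,-0.6,0,0,0,0,0],[0,-0.75,0,0,0,0,0],[0,-0.9,0,0,0,0,0]]]}' | grep -E "time|_pos|ft"; done; python3 -m handwheel '{"series": [[[0,-0.1,0,0,0,0,0],[0,-0.2,0,0,0,0,0],[0,-0.3,0,0,0,0,0],[0,-0.4,0,0,0,0,0],[0,-0.5,0,0,0,0,0]]]}' | grep -E "time|_pos|ft"
```

```text
time: 17.8
tool_pos: [469.5, 241.1, 59.3]
ft_force: [-0.5, 3.1, -1.3]
time: 18.42
tool_pos: [469.7, 236.5, 59.3]
ft_force: [0.0, 6.6, -3.2]
```

Force is rising: the detent. Creeping forward.

```bash
python3 -m handwheel '{"series": [[[0,-0.05,0,0,0,0,0],[0,-0.1,0,0,0,0,0],[0,-0.15,0,0,0,0,0],[0,-0.2,0,0,0,0,0]]]}' | grep -E "time|_pos|ft"
```

```text
time: 18.92
tool_pos: [469.8, 234.9, 59.4]
ft_force: [0.6, 8.2, -2.0]
```

```bash
python3 -m handwheel '{"series": [[[0,-0.05,0,0,0,0,0],[0,-0.1,0,0,0,0,0],[0,-0.15,0,0,0,0,0]]]}' | grep -E "time|_pos|ft"
```

```text
time: 19.3
tool_pos: [469.8, 233.5, 59.4]
ft_force: [-0.2, 7.5, -1.9]
```

```bash
python3 -m handwheel '{"series": [[[0,-0.05,0,0,0,0,0],[0,-0.1,0,0,0,0,0],[0,-0.15,0,0,0,0,0]]]}' | grep -E "time|_pos|ft"
```

```text
time: 19.68
tool_pos: [469.9, 232.0, 59.4]
ft_force: [1.1, 7.2, -2.6]
```

```bash
python3 -m handwheel '{"series": [[[0,-0.05,0,0,0,0,0],[0,-0.1,0,0,0,0,0],[0,-0.15,0,0,0,0,0]]]}' | grep -E "time|_pos|ft"
```

```text
time: 20.05
tool_pos: [469.9, 230.5, 59.4]
ft_force: [0.6, 7.4, -2.6]
```

```bash
python3 -m handwheel '{"series": [[[0,-0.05,0,0,0,0,0],[0,-0.1,0,0,0,0,0],[0,-0.15,0,0,0,0,0]]]}' | grep -E "time|_pos|ft"
```

```text
time: 20.42
tool_pos: [470.0, 228.9, 59.3]
ft_force: [0.6, 7.0, -2.4]
```

```bash
python3 -m handwheel '{"series": [[[0,-0.05,0,0,0,0,0],[0,-0.1,0,0,0,0,0],[0,-0.15,0,0,0,0,0]]]}' | grep -E "time|_pos|ft"
```

```text
time: 20.8
tool_pos: [470.1, 227.3, 59.4]
ft_force: [-0.1, 7.2, -1.9]
```

```bash
python3 -m handwheel '{"series": [[[0,-0.05,0,0,0,0,0],[0,-0.1,0,0,0,0,0],[0,-0.15,0,0,0,0,0]]]}' | grep -E "time|_pos|ft"
```

```text
time: 21.18
tool_pos: [470.2, 225.7, 59.3]
ft_force: [0.7, 6.4, -2.1]
```

```bash
python3 -m handwheel '{"series": [[[0,-0.05,0,0,0,0,0],[0,-0.1,0,0,0,0,0],[0,-0.15,0,0,0,0,0]]]}' | grep -E "time|_pos|ft"
```

```text
time: 21.55
tool_pos: [470.2, 224.1, 59.3]
ft_force: [1.3, 4.8, -1.6]
```

Past the hump; the lead should snap now. Following until the row feels home.

```bash
python3 -m handwheel '{"series": [[[0,-0.05,0,0,0,0,0],[0,-0.1,0,0,0,0,0],[0,-0.15,0,0,0,0,0]]]}' | grep -E "time|_pos|ft"
```

```text
time: 21.92
tool_pos: [470.3, 222.4, 59.4]
ft_force: [1.0, 4.6, -2.2]
```

```bash
python3 -m handwheel '{"series": [[[0,-0.05,0,0,0,0,0],[0,-0.1,0,0,0,0,0],[0,-0.15,0,0,0,0,0]]]}' | grep -E "time|_pos|ft"
```

```text
time: 22.3
tool_pos: [470.4, 220.6, 59.3]
ft_force: [0.7, 4.2, -0.9]
```

```bash
python3 -m handwheel '{"series": [[[0,-0.05,0,0,0,0,0],[0,-0.1,0,0,0,0,0],[0,-0.15,0,0,0,0,0]]]}' | grep -E "time|_pos|ft"
```

```text
time: 22.68
tool_pos: [470.4, 219.1, 59.3]
ft_force: [0.7, 3.6, -1.8]
```

```bash
python3 -m handwheel '{"series": [[[0,-0.05,0,0,0,0,0],[0,-0.1,0,0,0,0,0]]]}' | grep -E "time|_pos|ft"
```

```text
time: 22.92
tool_pos: [470.5, 218.1, 59.3]
ft_force: [1.3, 3.0, -0.4]
```

```bash
python3 -m handwheel '{"series": [[[0,-0.05,0,0,0,0,0],[0,-0.1,0,0,0,0,0]]]}' | grep -E "time|_pos|ft"
```

```text
time: 23.18
tool_pos: [470.5, 217.1, 59.3]
ft_force: [0.3, 2.4, -1.3]
```

```bash
python3 -m handwheel '{"series": [[[0,-0.05,0,0,0,0,0],[0,-0.1,0,0,0,0,0]]]}' | grep -E "time|_pos|ft"
```

```text
time: 23.42
tool_pos: [470.5, 216.1, 59.3]
ft_force: [0.8, 3.0, -1.6]
```

```bash
python3 -m handwheel '{"series": [[[0,-0.05,0,0,0,0,0],[0,-0.1,0,0,0,0,0]]]}' | grep -E "time|_pos|ft"
```

```text
time: 23.68
tool_pos: [470.6, 215.1, 59.3]
ft_force: [0.7, 3.7, -0.3]
```

```bash
python3 -m handwheel '{"series": [[[0,-0.05,0,0,0,0,0],[0,-0.1,0,0,0,0,0]]]}' | grep -E "time|_pos|ft"
```

```text
time: 23.92
tool_pos: [470.6, 214.4, 59.3]
ft_force: [2.0, 5.8, -1.5]
```

```bash
python3 -m handwheel '{"series": [[[0,-0.05,0,0,0,0,0],[0,-0.1,0,0,0,0,0]]]}' | grep -E "time|_pos|ft"
```

```text
time: 24.18
tool_pos: [470.6, 214.1, 59.4]
ft_force: [0.8, 9.7, -2.9]
```

Home: the TCP stalled and the force stepped up to 9.7 N. Backing off gently, then checking from above.

```bash
python3 -m handwheel '{"series": [[[0,0.05,0,0,0,0,0],[0,0.1,0,0,0,0,0],[0,0.3,0,0,0,0,0],[0,0.8,0,0,0,0,0],[0,1.5,0,0,0,0,0],[0,1.5,-3,0,0,0,0],[0,1.5,-8,0,0,0,0],[1,-3,-10,0,0,0,0],[3,-9,-10,0,0,0,0],[4,-13,-10,0,0,0,0],[4,-13,-10,0,0,0,0],[4,-13,-10,0,0,0,0]]]}';python3 - <<'E'
from bench import eyes
import cv2,numpy as np
s=eyes.snapshot("wrist"); np.save("w11.npy",s,allow_pickle=True)
cv2.imwrite("pics/w11.png",cv2.resize(s["img"][100:300,120:520],None,fx=2,fy=2,interpolation=2)[:,:,::-1])
E
```

```text
time: 25.68
tool_pos: [436.4, 82.0, 159.5]
tcp_rot: [180.0, 0.0, -177.6]
ft_force: [-0.3, 0.3, 0.7]
finger_gap: -0.2
grip_force: 0.0
```

View pics/w11.png

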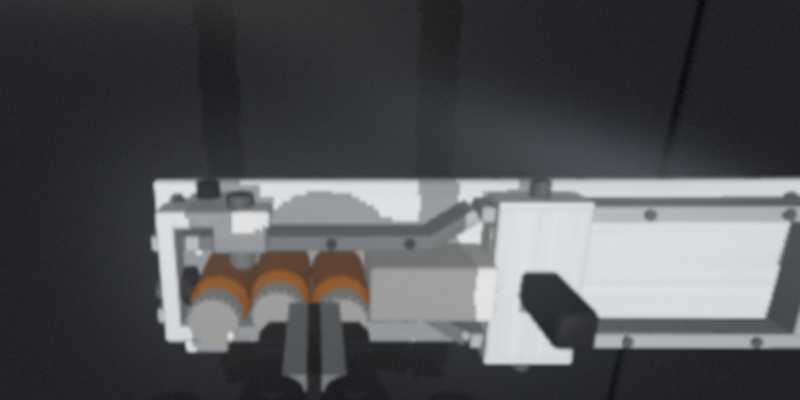

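The three vials stand upright in file (caps (213,318), (280,310), (345,305)), the lead past the ball (240,258) and against the pad, with the nose on the last. The robot is clear, so I'm handing in.

```bash
python3 -c "
from bench import r
print(r.hand_in())"
```

```text
the job is handed in; nothing more can be done
None
```

The job is handed in at about 26 s, with no verdict returned: the last picture shows the lead vial past the detent and on the stop pad, all three vials upright in file with the nose against the last, and the arm clear.

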